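# Lay the tall gift box down and seat it in the bar cart's sprung holder

## Task

The tall wooden gift box must lie down so that it stays put when the bar cart is wheeled away. Without lifting it, push it near its top so that it topples along the brass base plate towards the two sprung steel cheeks, then push it from behind, gently (it scratches and dents above 25 N), in between the cheeks until you feel it press firmly, at about 10 N, against the brass end stop. Leave it lying there, touching the stop, and do not disturb the bottle, corkscrew, coasters or opener.

Things in the scene. Friction and masses are not known exactly. Their poses are not given: they have to be found in the camera images.
- box_center (a point): Centre and balance point of the tall closed wooden gift box: 250 mm long, 80 mm wide, 64 mm thick, 0.27 to 0.47 kg, dark seam and small brass clasp near its top. It starts upright on the brass base plate, at the end away from the cheeks. z: along its length, foot to top; x: across the 64 mm, towards the cheeks at the start (within 2 degrees); y: across the 80 mm.
- box_top (a point): Centre of the box's top face, 125 mm along z from box_center, same axes; this end enters the cheeks. Pushed 200 mm or more above the plate the box tips past balance once its top has moved about 60 mm (under 3 N), then falls flat by itself.
- box: The same box; origin at the centre of its foot face, axes as box_center. Friction on the plate is low (0.16 to 0.24): pushed at or below mid height it slides rather than tips. As it falls its foot may shift a few cm. It must not be lifted.
- lane: Brass base plate of the fixed holder, 580 x 170 mm, 8 mm thick, on the marble. Origin on its middle line at marble level; x along it towards cheeks and stop, y to the far side seen from the robot, z up. It runs from x = -290 to +290 mm. In it the cheeks span x = 145 to 263 mm.
- mouth (a point): Middle of the cheeks' entry, on the plate's upper face, x = 145 mm on the lane; axes as lane. Two upright sprung steel plates, reaching 40 mm above the base plate, flare inwards from 116 mm apart here to 72 mm apart 40 mm further on. Pushing the lying 80 mm wide box in takes up to about 10 N at the flares, and straightens the box.
- slot (a point): Between the cheeks' parallel parts (72 mm apart at rest, x = 185 to 263 mm), on the plate's face at x = 190 mm. Each cheek yields up to 12 mm sideways (3 N plus 0.5 N per mm). Sliding the box on takes 2 to 5 N; the cheeks hold it when let go. The brass end stop, 56 mm wide, 50 mm high, on a stiff rubber buffer (6 N per mm), crosses the lane 8 to 58 mm past this point: its place is not measured.
- wine_bottle: Empty green glass bottle with a cork stopper, 74 mm across, 290 mm tall, standing on the marble just past the plate's stop end; origin at the centre of its underside, z up. Leave alone.
- corkscrew: Chrome lever corkscrew standing upright, about 82 mm over its levers, 54 mm at the foot, 177 mm tall, on the far side of the lane; origin at the centre of its underside, z up. Leave alone.
- coasters: Stack of white ceramic coasters, 100 mm across, 35 mm high, on the far side of the lane; origin at the centre of its underside, z up. Leave alone.
- opener: Flat steel bottle opener, 125 mm long, 35 mm wide, 7 mm high, lying on the robot's side of the lane; origin at about its middle, on the marble, x along it, z up. Leave alone.

How it is judged:
On the way, in this order (a step that is already met when the one before it is completed fails the run):
1. the box lies flat on its side on the plate, at rest, its top towards the cheeks (angle between box_top's own z axis and vertical between 1.5 and 1.64 rad and height (world z) of box_center below 0.046 m and linear speed of box below 0.01 m/s and angle between the z axis of box_top and the x axis of lane, either way round below 0.3 rad and x of box_top in the frame of lane above 0 m), for 0.2 s.
2. the lying box is pressed against the end stop with at least 3 N (contact force between box and buffer_c0 above 3 N and angle between box_top's own z axis and vertical above 1.5 rad), for 0.2 s.
At the end, for the whole second after the job is handed in: The box lies flat on its side, at rest, between the cheeks, along the lane within 0.05 rad, its top face within 2.5 mm of the end stop (angle between box_top's own z axis and vertical between 1.5 and 1.64 rad and height (world z) of box_center below 0.046 m and linear speed of box below 0.01 m/s and angle between the z axis of box_top and the x axis of lane, either way round below 0.05 rad and z of buffer_c0 in the frame of box_top between 0 and 0.0065 m); the robot touches nothing.
It fails at once if the box is pushed with more than 25 N (contact force between any of the arm, the fingers and box above 25 N).
It fails at once if the box is pressed on the stop with more than 25 N (contact force between box and buffer_c0 above 25 N).
It fails at once if the box is lifted (its centre more than 165 mm above the marble) (height (world z) of box_center above 0.165 m).
It fails at once if the bottle, corkscrew, coasters or opener is moved more than 20 mm or tipped (distance of any of wine_bottle, corkscrew, coasters, opener from where it was at the start of the episode above 0.02 m or angle between any of wine_bottle, corkscrew, coasters, opener's own z axis and vertical above 0.3 rad).
It also fails if it takes over 64 s, if anything falls off the work surface, if the arm or the gripper's body presses on something with over 40 N, if the wrist force passes 120 N, or if a joint passes its speed limit or range.

## Robot

A 7-joint arm with a two-finger parallel gripper is mounted at the origin on the work surface. World frame = base frame: x ahead of the robot, y to its left, z up, the work surface at z = 0. Lengths are in m, angles in rad, forces in N, time in s.
With the tool pointing down it reaches from about 0.4 to 0.85 m from the base axis. Payload 4.5 kg.
Tool frame: the origin (TCP) lies at the centre of the arm's flange, where the gripper is bolted on; the fingertips stand r.tcp_to_tips ahead of it and the grasp point (between the pads) lies 147 mm ahead of it (r.tcp_to_tips is the distance from the TCP to the fingertips, in m); x points along the fingers, y is the direction in which the jaws open and shut, and the axes are right-handed (so a half turn about x gives the same grasp; the last joint's range is limited). The gripper opens to 88 mm and grips with 3 to 60 N. Pads are 18 mm wide; open, the fingers measure 123 mm over their backs; the gripper's body (75 mm by 187 mm) begins 45 mm behind the grasp point.
Start: joints at [1.341, 0.689, -0.195, 1.565, 0.157, 0.902, -0.215], TCP at [0.163, -0.603, 0.405] pointing down, gripper open.
Joint ranges: [-3.01, 3.01], [-0.46, 2.08], [-1.47, 1.51], [0.13, 2.56], [-1, 4.14], [0.04, 2.09], [-2.66, 2.66]. Speed limits (rad/s): [2.57, 2.57, 3.14, 3.14, 3.14, 3.14, 3.14].

## Interface

Orientations are given as a unit quaternion [x, y, z, w].
In Python, from plant import r, eyes gives the robot as it stands.
- The arm moves only by the tool carry_out, never from a script. Its argument "targets" is text: rows parted by semicolons, each of 5 numbers parted by spaces: the opening, from 0 (shut) to 1 (fully open), then the shift along the tool's x, y, z in mm, then the turn about the tool's x in rad. A call has 1 to 20 rows; each row shifts and turns the commanded pose from where the row before left it, along the tool's axes as they then stand; what a row does not reach is not made up. A row lasts 1/12 s, in which the tool goes at most 41.7 mm and 7.16 degrees, less where a joint would pass 70% of its speed; a pose out of reach is approached as far as the arm can. A call is refused whole if a number of a shift passes 41.7 or a number of a turn 0.125, either way. A call with a gripper value outside its range is refused whole. The fingers move at their own pace and stop on an object; "force" is the grip in N (left out, the last holds). Time passes only in rows, so rows that do not move let the fingers close. It gives the time, the measured TCP pose, the force and the opening at its end, in the units of the state.
- r.get_state(): the state, without advancing time (a new reading comes with each control period).
- eyes.snapshot(name): name is "side" or "top" or "wrist"; returns (picture, depth): 480x640x3 uint8, blue, green, red; 480x640 float32, m along the optical axis (not along the pixel's ray), 0 where there is no reading.
- eyes.camera_params(name): a dict with "intrinsics" (3x3 intrinsics, pixels), "rvec" (rotation vector, rad) and "tvec" (3), from world to camera coordinates, as OpenCV has them; the wrist camera has in their place "T_tool_cam" (4x4, takes a point from camera to tool coordinates, whose origin is the TCP and whose axes are the tool frame's). Camera axes: x right, y down, z forward; pixel columns grow to the right and rows downward; lengths in m; the calibration is good to about 2 mm. A picture is of the moment at which its call begins: read the wrist's pose just before it. camera_params takes no time and is no camera call.
- r.finish_job(): hands the job in, once; it reports no verdict.
The state is a dict: "clock": time; "q": joint angles; "qd": joint speeds; "joint_torque": joint torques, N m; "tool_pos": TCP position; "eef_rot": TCP orientation; "contact_force": force on the tool from outside, world axes, zero at the start; "moment": the same for the moment, N m; "opening": opening from 0.0 (shut) to 1.0 (fully open).
Only numpy, scipy, OpenCV 4.12 (cv2) and the standard library are available. Lean on these libraries where they do the work, as an engineer would, in place of code of your own. Each camera call takes 0.05 s, during which the arm holds its last target.

## Working session

There is one attempt and no reset: what is moved stays moved. The work goes in short steps, Python scripts to look and compute and a tool call to move; the robot and the scene stay as the last step left them, time stands still between calls to the robot, and variables do not carry over. Pictures are saved under pics/ and viewed, and the job is handed in when it is done.

Besides the shell and the picture viewer there is one more tool, called after "Call:" as name(argument=value, ...) on one line, values as JSON. carry_out: Moves the arm, as the interface text tells. Its arguments: {"type":"object","properties":{"targets":{"type":"string"},"force":{"type":"number"}},"required":["targets"]}

```bash
ls; mkdir -p pics
python3 - <<'E'
from plant import r, eyes
import cv2, numpy as np
s=r.get_state(); print(s, r.tcp_to_tips)
for n in ("side","top"):
    p,d=eyes.snapshot(n); cv2.imwrite(f"pics/{n}0.png",p); np.save(f"pics/{n}0.npy",d)
    print(n,eyes.camera_params(n))
print(eyes.camera_params("wrist"))
E
```

```text
pics
{'clock': 0.0, 'q': array([ 1.34074391,  0.6899722 , -0.19452055,  1.56635792,  0.15728629,
        0.90248163, -0.21509648]), 'qd': array([ 7.47305554e-04,  3.74717603e-04,  1.62439345e-04, -2.22864851e-05,
        7.26519713e-04,  1.04184075e-03, -1.46901000e-03]), 'joint_torque': array([-4.52951062e-04, -5.27564120e+01, -1.26726441e+00, -1.53428417e+01,
       -5.27399895e-02,  6.49827954e-03,  1.85803915e-04]), 'tool_pos': array([ 0.16289213, -0.60305438,  0.40391357]), 'eef_rot': array([-0.70083187, -0.09367982,  0.70108407, -0.09241163]), 'contact_force': array([-0.05337148,  0.7750412 , -0.54873223]), 'moment': array([-0.00954788, -0.00173547,  0.06136839]), 'opening': 1.0004623415755323} 0.166
side {'intrinsics': array([[623.7661145 ,   0.        , 314.39855742],
       [  0.        , 623.7661145 , 237.14698277],
       [  0.        ,   0.        ,   1.        ]]), 'rvec': array([ 1.00186969, -2.55225833,  0.91723066]), 'tvec': array([0.38532963, 0.46408969, 0.94954829])}
top {'intrinsics': array([[528.44373284,   0.        , 315.56701834],
       [  0.        , 528.44373284, 230.5808459 ],
       [  0.        ,   0.        ,   1.        ]]), 'rvec': array([ 2.18934781, -2.19182   ,  0.12230345]), 'tvec': array([-0.09502718,  0.59516829,  1.24943918])}
{'intrinsics': array([[342.14147129,   0.        , 319.66852898],
       [  0.        , 342.14147129, 235.14020425],
       [  0.        ,   0.        ,   1.        ]]), 'T_tool_cam': array([[ 3.55736684e-04, -3.12813148e-01,  9.49814618e-01,
         2.05121562e-02],
       [ 9.99998973e-01, -1.20742872e-03, -7.72188472e-04,
         5.62629840e-04],
       [ 1.38838415e-03,  9.49813917e-01,  3.12812398e-01,
        -8.12377496e-02],
       [ 0.00000000e+00,  0.00000000e+00,  0.00000000e+00,
         1.00000000e+00]])}
```

View pics/top0.png

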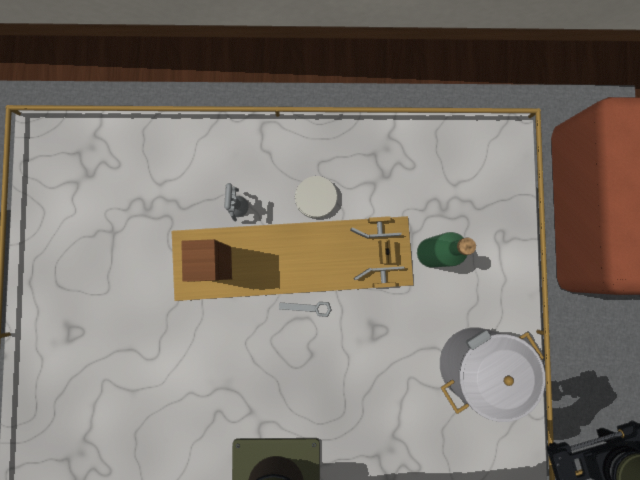

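View pics/side0.png

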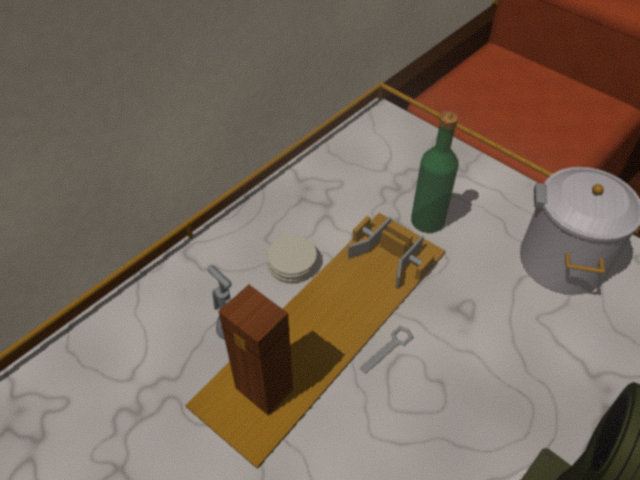

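The top view shows the plate with corners at about (174,231), (409,217), (413,285) and (176,300). The box is at its left end, around (200,260), and the cheeks and stop are on the right at about x 355–405 px. The bottle is at (445,250) and the opener at (305,308). Next I'll measure.

```bash
cat > h.py <<'E'
import numpy as np, cv2
from scipy.spatial.transform import Rotation as R
from plant import r, eyes
def ray(n,uv):
    c=eyes.camera_params(n); Rm=cv2.Rodrigues(c['rvec'])[0]; t=c['tvec']
    d=np.linalg.solve(c['intrinsics'],np.array([uv[0],uv[1],1.]))
    return -Rm.T@t, Rm.T@d
def onz(n,uv,z):
    o,d=ray(n,uv); return o+d*(z-o[2])/d[2]
def cloud(n,dep):
    c=eyes.camera_params(n); Rm=cv2.Rodrigues(c['rvec'])[0]; K=c['intrinsics']
    v,u=np.indices(dep.shape); P=np.stack([(u-K[0,2])/K[0,0]*dep,(v-K[1,2])/K[1,1]*dep,dep],-1)
    return (P-c['tvec'])@Rm
def proj(n,p):
    c=eyes.camera_params(n); return cv2.projectPoints(np.array(p,float).reshape(-1,3),c['rvec'],c['tvec'],c['intrinsics'],None)[0][:,0]
E
python3 - <<'E'
from h import *
p=cv2.imread('pics/top0.png'); d=np.load('pics/top0.npy')
W=cloud('top',d)
hsv=cv2.cvtColor(p,cv2.COLOR_BGR2HSV)
print(hsv[280,300],hsv[260,200],hsv[250,385],hsv[260,260])
m=((hsv[...,0]>12)&(hsv[...,0]<28)&(hsv[...,1]>120)).astype(np.uint8)
m[:200]=0;m[310:]=0;m[:,:165]=0;m[:,418:]=0
for q in [(174,231),(409,217),(413,285),(176,300)]: print(q,onz('top',q,0.008))
# box by depth
zb=W[...,2]; b=(zb>0.24)&(zb<0.27)&(d>0); b[:,400:]=0;b[:200]=0;b[320:]=0
print('boxtop n',b.sum(),W[b].mean(0),np.median(zb[b]))
cs=[c for c in cv2.findContours(b.astype(np.uint8),0,2)[0]]
c=max(cs,key=cv2.contourArea); pts=np.array([onz('top',q[0],0.258)[:2] for q in c],np.float32)
print('box rect',cv2.minAreaRect(pts))
cs=cv2.findContours(m,0,2)[0]; c=np.vstack([k for k in cs if cv2.contourArea(k)>50]);
pts=np.array([onz('top',q[0],0.008)[:2] for q in c],np.float32); rc=cv2.minAreaRect(pts);print('lane',rc,cv2.boxPoints(rc))
E
```

```text
[ 19 141 163] [ 12 141 112] [ 20 138  94] [ 20 144  87]
(174, 231) [0.59561707 0.24827452 0.008     ]
(409, 217) [ 0.63026734 -0.32684776  0.008     ]
(413, 285) [ 0.46335189 -0.33376473  0.008     ]
(176, 300) [0.42900961 0.24010781 0.008     ]
boxtop n 1399 [0.51776963 0.13946971 0.25697451] 0.25719237457389543
box rect ((0.5179599523544312, 0.13902069628238678), (0.08014193177223206, 0.06707802414894104), 2.595149278640747)
lane ((0.531172513961792, -0.03970655798912048), (0.16959542036056519, 0.5769460797309875), 3.5417730808258057) [[ 0.428716    0.24297701]
 [ 0.46435755 -0.3328671 ]
 [ 0.633629   -0.32239014]
 [ 0.5979875   0.25345397]]
```

```bash
python3 - <<'E'
from h import *
s=r.get_state(); print(R.from_quat(s['eef_rot']).as_matrix().round(3))
W=cloud('top',np.load('pics/top0.npy'))
c=np.array([.530,-.0425]); ex=np.array([.0603,-.9982]); ey=np.array([.9982,.0603])
L=np.stack([(W[...,:2]-c)@ex,(W[...,:2]-c)@ey,W[...,2]],-1)
def rep(n,u0,u1,v0,v1,z0,z1):
    q=L[v0:v1,u0:u1].reshape(-1,3); q=q[(q[:,2]>z0)&(q[:,2]<z1)]; print(n,len(q),np.percentile(q,2,0).round(3),np.percentile(q,98,0).round(3))
rep('cork',222,262,175,225,.03,.3)
rep('coast',290,345,170,222,.02,.3)
rep('open',275,335,298,320,.004,.3)
rep('bottle',415,480,225,275,.05,.4)
rep('cheek',345,410,215,290,.03,.1)
rep('box',170,240,230,300,.2,.3)
rep('stop',377,401,239,265,.03,.1)
E
python3 - <<'E'
import cv2
p=cv2.imread('pics/top0.png')[200:310,330:420]; cv2.imwrite('pics/c0.png',cv2.resize(p,None,fx=5,fy=5))
E
```

```text
[[-0.001  0.261 -0.965]
 [ 0.002 -0.965 -0.261]
 [-1.    -0.002  0.   ]]
cork 465 [-0.138  0.1    0.032] [-0.113  0.167  0.178]
coast 1376 [0.016 0.099 0.027] [0.107 0.19  0.039]
open 255 [-0.04  -0.145  0.004] [ 0.079 -0.106  0.01 ]
bottle 1448 [ 0.302 -0.041  0.06 ] [0.356 0.026 0.291]
cheek 838 [ 0.147 -0.081  0.031] [0.251 0.083 0.06 ]
box 1528 [-0.214 -0.04   0.213] [-0.151  0.037  0.261]
stop 292 [ 0.208 -0.026  0.031] [0.238 0.028 0.062]
```

View pics/c0.png

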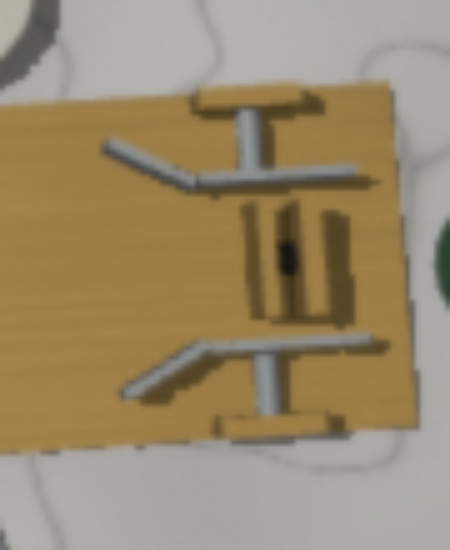

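Call:
carry_out(targets="0 -30 0 0 0.1; 0 -30 0 0 0.1; 0 -30 0 0 0; 0 0 -25 -30 0; 0 0 -25 -30 0; 0 0 -25 -30 0; 0 0 -25 -30 0; 0 0 -25 -30 0; 0 0 -25 -30 0; 0 0 -25 -30 0; 0 0 -25 -30 0; 0 0 -25 -30 0; 0 0 -25 -30 0; 0 0 -35 0 0; 0 0 -35 0 0; 0 0 -35 0 0; 0 0 0 0 0", force=20)

```text
clock: 1.52
tool_pos: [0.44, -0.2228, 0.4945]
eef_rot: [-0.706, -0.028, 0.707, -0.025]
contact_force: [-0.4, -0.1, -0.5]
opening: 0.004
```

```bash
cat >> h.py <<'E'
C=np.array([.530,-.0425]); EX=np.array([.0603,-.9982]); EY=np.array([.9982,.0603])
def st():
    s=r.get_state(); p=s['tool_pos']; ty=R.from_quat(s['eef_rot']).as_matrix()[:,1]
    f=s['contact_force']
    print('t',round(s['clock'],2),'lane',((p[:2]-C)@EX).round(4),((p[:2]-C)@EY).round(4),'tipz',round(p[2]-.166,4),'yaw err',round(float(ty[:2]@EY),4),'F lane',(f[:2]@EX).round(2),(f[:2]@EY).round(2),f[2].round(2),'open',round(s['opening'],3),'q',s['q'].round(2))
E
python3 -c "from h import *; st()"
```

```text
t 1.52 lane 0.1745 -0.1007 tipz 0.3285 yaw err 0.0141 F lane 0.08 -0.37 -0.5 open 0.004 q [ 0.51  0.4  -0.19  1.82  0.09  0.92 -1.22]
```

Call:
carry_out(targets="0 0 -30 0 0.014; 0 0 -34 -10 0; 0 0 -34 -10 0; 0 0 -34 -10 0; 0 0 -34 -10 0; 0 0 -34 -10 0; 0 0 -34 -10 0; 0 0 -34 -10 0; 0 0 -34 -10 0; 0 0 -34 -10 0; 0 0 -34 -10 0; 0 0 -34 0 0; 0 0 -34 0 0; 0 0 -10 0 0; 0 0 0 0 0; 0 0 0 0 0")

```text
clock: 2.85
tool_pos: [0.5169, 0.2218, 0.4942]
eef_rot: [-0.707, -0.017, 0.707, -0.018]
contact_force: [-0.5, -0.6, 1.1]
opening: 0.011
```

```bash
python3 -c "from h import *; st()
p,d=eyes.snapshot('side');cv2.imwrite('pics/s1.png',p)"
```

```text
t 2.85 lane -0.2646 0.0029 tipz 0.3282 yaw err -0.0102 F lane 0.6 -0.49 1.07 open 0.011 q [-0.35  0.51 -0.23  1.63  0.13  1.02 -2.14]
```

View pics/s1.png

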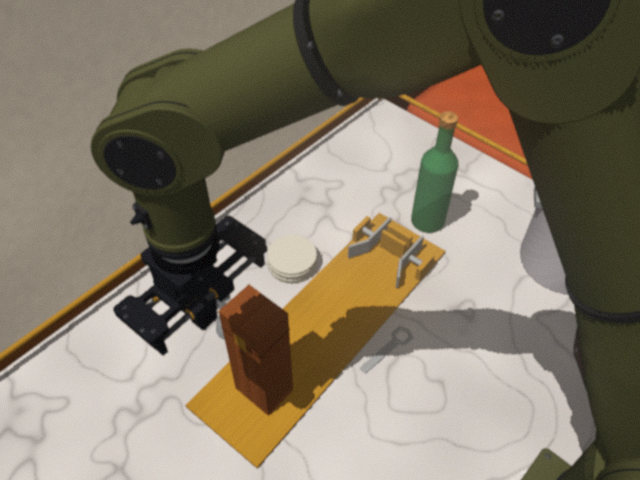

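The side view shows the closed gripper behind the box, at about (190,290), raised above it. The scene is untouched. I'll lower it and creep forward.

Call:
carry_out(targets="0 26 0 3 -0.01; 0 26 0 0 0; 0 26 0 0 0; 0 26 0 0 0; 0 0 0 0 0; 0 0 0 0 0; 0 0 0 0 0")

```text
clock: 3.48
tool_pos: [0.5147, 0.2212, 0.392]
eef_rot: [0.708, 0.02, -0.706, 0.02]
contact_force: [0.5, 0.6, -0.3]
opening: 0.008
```

```bash
python3 -c "from h import *; st()
p,d=eyes.snapshot('side');cv2.imwrite('pics/s2.png',p)"
```

```text
t 3.48 lane -0.2642 0.0007 tipz 0.226 yaw err -0.0026 F lane -0.58 0.55 -0.29 open 0.008 q [-0.36  0.62 -0.21  1.78  0.18  0.76 -2.17]
```

View pics/s2.png

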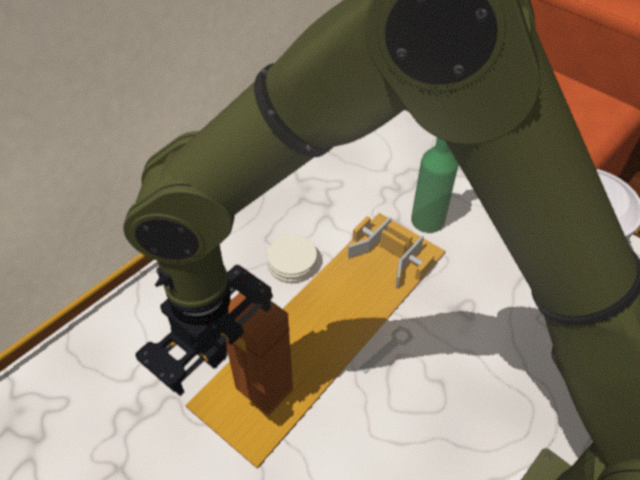

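The gripper body clears the box top, and the fingers are about 30 mm behind it. I'll push slowly.

Call:
carry_out(targets="0 0 8 0 0; 0 0 8 0 0; 0 0 3 0 0; 0 0 3 0 0; 0 0 3 0 0; 0 0 3 0 0; 0 0 3 0 0; 0 0 3 0 0; 0 0 3 0 0; 0 0 3 0 0")

```text
clock: 4.37
tool_pos: [0.5163, 0.1823, 0.3907]
eef_rot: [0.707, 0.021, -0.707, 0.021]
contact_force: [0.1, 0.7, 1.0]
opening: 0.006
```

```bash
python3 -c "from h import *; st()"
```

```text
t 4.37 lane -0.2252 -0.0001 tipz 0.2247 yaw err -0.0002 F lane -0.67 0.11 0.99 open 0.006 q [-0.29  0.61 -0.21  1.82  0.18  0.74 -2.12]
```

Call:
carry_out(targets="0 0 4 0 0; 0 0 4 0 0; 0 0 4 0 0; 0 0 4 0 0; 0 0 4 0 0; 0 0 4 0 0; 0 0 4 0 0")

```text
clock: 4.95
tool_pos: [0.518, 0.1539, 0.3907]
eef_rot: [0.707, 0.021, -0.707, 0.021]
contact_force: [0.1, 0.4, 1.0]
opening: 0.005
```

```bash
python3 -c "from h import *; st()
p,d=eyes.snapshot('side');cv2.imwrite('pics/s3.png',p)"
```

```text
t 4.95 lane -0.1968 -0.0001 tipz 0.2247 yaw err -0.0006 F lane -0.4 0.09 1.01 open 0.005 q [-0.24  0.6  -0.22  1.84  0.19  0.73 -2.07]
```

View pics/s3.png

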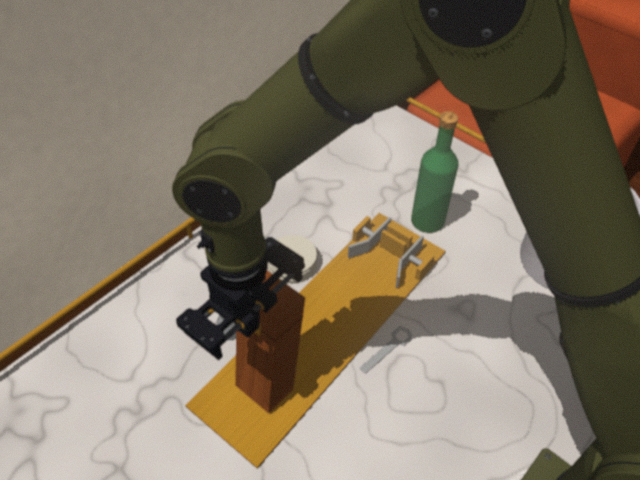

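The box is tilting and its front foot edge has stayed at (268,410). I'll continue.

Call:
carry_out(targets="0 0 4 0 0; 0 0 4 0 0; 0 0 4 0 0; 0 0 4 0 0; 0 0 4 0 0; 0 0 4 0 0; 0 0 4 0 0; 0 0 4 0 0; 0 0 3 0 0; 0 0 0 0 0; 0 0 0 0 0; 0 0 0 0 0")

```text
clock: 6.0
tool_pos: [0.52, 0.1197, 0.3907]
eef_rot: [0.707, 0.021, -0.707, 0.021]
contact_force: [-0.1, -0.9, -0.4]
opening: 0.004
```

```bash
python3 -c "from h import *; st()
p,d=eyes.snapshot('side');cv2.imwrite('pics/s4.png',p)"
```

```text
t 6.0 lane -0.1625 -0.0002 tipz 0.2247 yaw err -0.0002 F lane 0.9 -0.2 -0.36 open 0.004 q [-0.17  0.59 -0.22  1.86  0.19  0.71 -2.01]
```

View pics/s4.png

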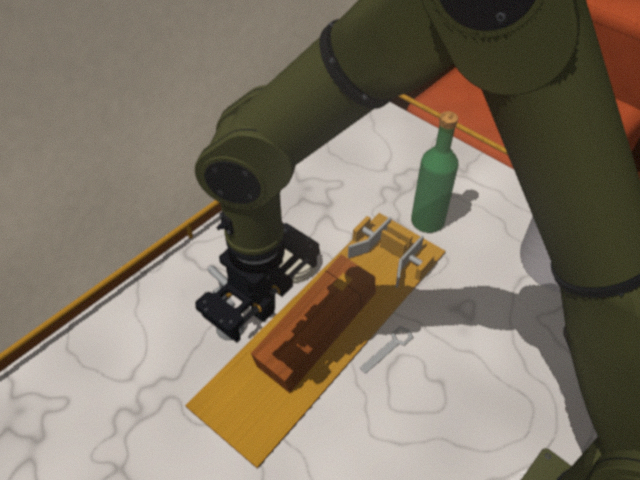

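The box now lies flat and straight along the plate, from about (275,370) to (360,280). I'll back off and measure where its foot is.

Call:
carry_out(targets="0 0 -25 0 0; 0 0 -30 0 0; 0 0 -30 0 0; 0 0 -25 0 0; 0 0 0 0 0; 0 0 0 0 0")

```text
clock: 6.55
tool_pos: [0.5128, 0.2313, 0.3906]
eef_rot: [-0.707, -0.023, 0.707, -0.022]
contact_force: [0.6, -0.3, -0.7]
opening: 0.005
```

Run:
```python
from h import *
st()
p,d=eyes.snapshot('top');cv2.imwrite('pics/t5.png',p); W=cloud('top',d)
L=np.stack([(W[...,:2]-C)@EX,(W[...,:2]-C)@EY,W[...,2]],-1)
b=(L[...,2]>.060)&(L[...,2]<.085)&(abs(L[...,1])<.08)&(L[...,0]<.2)&(L[...,0]>-.24)
c=max(cv2.findContours(b.astype(np.uint8),0,2)[0],key=cv2.contourArea)
P=np.array([onz('top',q[0],.072)[:2] for q in c]); l=np.stack([(P-C)@EX,(P-C)@EY],1).astype(np.float32)
print(l.min(0),l.max(0),cv2.minAreaRect(l),np.median(L[...,2][b]))
```

```text
t 6.55 lane -0.2744 -0.0006 tipz 0.2246 yaw err 0.0035 F lane 0.34 0.54 -0.69 open 0.005 q [-0.38  0.63 -0.21  1.77  0.18  0.76 -2.18]
[-0.13184173 -0.04672741] [0.11811548 0.03766664] ((-0.006894491612911224, -0.004747103899717331), (0.08026762306690216, 0.24981266260147095), 88.9034194946289) 0.07140052629969873
```

View pics/t5.png

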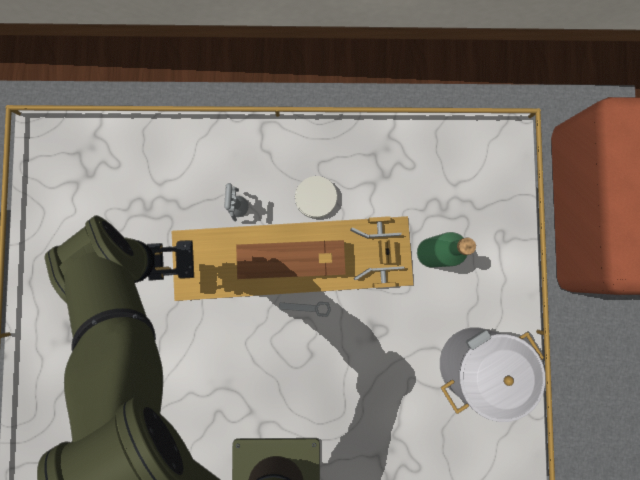

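The top view shows the box from (237,262) to (345,260). Its foot is at lane x ≈ -0.132, its top end at 0.118, with y ≈ -5 mm and yaw about 1°. Nothing else has moved. I'll lower the closed fingers to about 30 mm.

Call:
carry_out(targets="0 25 0 1 0; 0 33 0 0 0; 0 33 0 0 0; 0 33 0 0 0; 0 30 0 0 0; 0 25 0 0 0; 0 15 0 0 0; 0 0 0 0 0; 0 0 0 0 0; 0 0 0 0 0; 0 0 0 0 0")

```text
clock: 7.52
tool_pos: [0.5132, 0.2289, 0.1981]
eef_rot: [0.708, 0.021, -0.706, 0.021]
contact_force: [-0.3, -0.8, -0.2]
opening: 0.005
```

```bash
python3 -c "from h import *; st()
p,d=eyes.snapshot('side');cv2.imwrite('pics/s6.png',p)"
```

```text
t 7.52 lane -0.272 -0.0004 tipz 0.0321 yaw err -0.0014 F lane 0.81 -0.34 -0.23 open 0.005 q [-0.44  0.93 -0.11  1.89  0.27  0.34 -2.27]
```

View pics/s6.png

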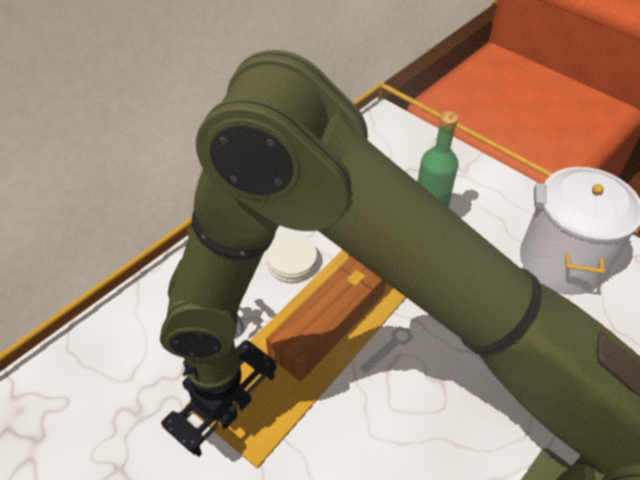

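The gripper is low behind the box, and the corkscrew (about (250,320)) is beside it and clear. I'll approach.

Call:
carry_out(targets="0 2 15 0 0; 0 0 20 0 0; 0 0 20 0 0; 0 0 20 0 0; 0 0 15 0 0; 0 0 8 0 0; 0 0 4 0 0; 0 0 3 0 0; 0 0 2 0 0; 0 0 2 0 0; 0 0 2 0 0; 0 0 2 0 0; 0 0 2 0 0; 0 0 2 0 0; 0 0 2 0 0; 0 0 2 0 0; 0 0 2 0 0; 0 0 2 0 0; 0 0 2 0 0; 0 0 2 0 0")

```text
clock: 9.23
tool_pos: [0.5202, 0.1004, 0.1947]
eef_rot: [0.707, 0.021, -0.707, 0.021]
contact_force: [-0.5, 1.5, -1.1]
opening: 0.008
```

```bash
python3 -c "from h import *; st()
p,d=eyes.snapshot('top');cv2.imwrite('pics/t7.png',p)"
```

```text
t 9.23 lane -0.1433 -0.0012 tipz 0.0287 yaw err -0.0002 F lane -1.55 -0.43 -1.1 open 0.008 q [-0.21  0.92 -0.11  1.99  0.35  0.26 -2.13]
```

View pics/t7.png

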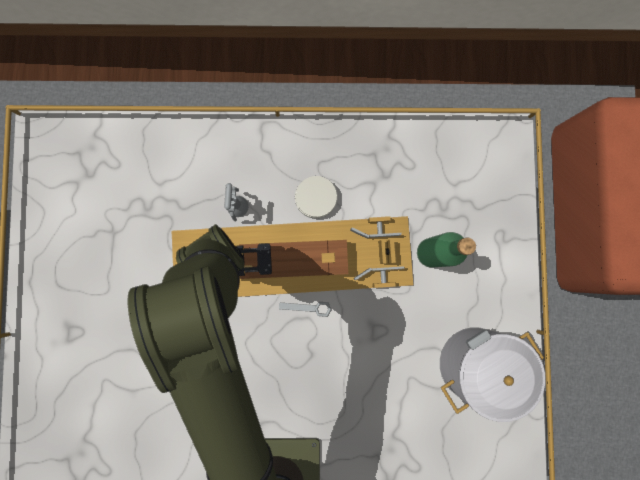

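The fingers touch the box foot at about 1.5 N and the box slides straight. I'll keep pushing slowly.

Call:
carry_out(targets="0 0 2 0 0; 0 0 2 0 0; 0 0 2 0 0; 0 0 2 0 0; 0 0 2 0 0; 0 0 2 0 0; 0 0 2 0 0; 0 0 2 0 0; 0 0 2 0 0; 0 0 2 0 0; 0 0 2 0 0; 0 0 2 0 0; 0 0 2 0 0; 0 0 2 0 0; 0 0 2 0 0; 0 0 2 0 0; 0 0 2 0 0; 0 0 2 0 0; 0 0 2 0 0; 0 0 2 0 0")

```text
clock: 10.95
tool_pos: [0.5226, 0.0603, 0.1947]
eef_rot: [0.707, 0.021, -0.707, 0.021]
contact_force: [-0.4, -0.0, -0.6]
opening: 0.005
```

```bash
python3 -c "from h import *; st()
p,d=eyes.snapshot('top');cv2.imwrite('pics/t8.png',p[200:310,220:420].repeat(4,0).repeat(4,1))"
```

```text
t 10.95 lane -0.1031 -0.0012 tipz 0.0287 yaw err -0.0005 F lane -0.01 -0.43 -0.58 open 0.005 q [-0.13  0.91 -0.12  2.    0.38  0.25 -2.08]
```

View pics/t8.png

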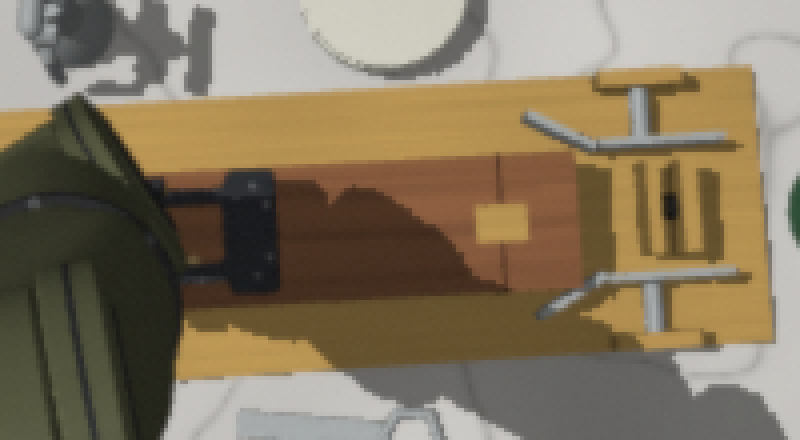

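The box is just at the flares and straight. I'll go on more finely.

Call:
carry_out(targets="0 0 1.5 0 0; 0 0 1.5 0 0; 0 0 1.5 0 0; 0 0 1.5 0 0; 0 0 1.5 0 0; 0 0 1.5 0 0; 0 0 1.5 0 0; 0 0 1.5 0 0; 0 0 1.5 0 0; 0 0 1.5 0 0")

```text
clock: 11.83
tool_pos: [0.5237, 0.0479, 0.1948]
eef_rot: [0.707, 0.024, -0.706, 0.021]
contact_force: [-0.5, 8.6, -0.6]
opening: 0.005
```

```bash
python3 -c "from h import *; st()"
```

```text
t 11.83 lane -0.0907 -0.0009 tipz 0.0288 yaw err 0.0024 F lane -8.6 0.06 -0.55 open 0.005 q [-0.1   0.91 -0.12  2.    0.39  0.25 -2.07]
```

Call:
carry_out(targets="0 0 1.5 0 0; 0 0 1.5 0 0; 0 0 1.5 0 0; 0 0 1.5 0 0; 0 0 1.5 0 0")

```text
clock: 12.25
tool_pos: [0.524, 0.0388, 0.1947]
eef_rot: [0.707, 0.022, -0.707, 0.021]
contact_force: [-1.0, 2.3, 0.9]
opening: 0.009
```

```bash
python3 -c "from h import *; st()"
```

```text
t 12.25 lane -0.0815 -0.0011 tipz 0.0287 yaw err 0.0007 F lane -2.38 -0.82 0.91 open 0.009 q [-0.09  0.91 -0.12  2.    0.4   0.25 -2.06]
```

Call:
carry_out(targets="0 0 1.5 0 0; 0 0 1.5 0 0; 0 0 1.5 0 0; 0 0 1.5 0 0; 0 0 1.5 0 0; 0 0 1.5 0 0; 0 0 1.5 0 0; 0 0 1.5 0 0")

```text
clock: 12.92
tool_pos: [0.5246, 0.0259, 0.1947]
eef_rot: [0.707, 0.021, -0.707, 0.021]
contact_force: [-0.5, 3.9, -0.9]
opening: 0.006
```

```bash
python3 -c "from h import *; st()
p,d=eyes.snapshot('top');cv2.imwrite('pics/t9.png',p[200:310,220:420].repeat(4,0).repeat(4,1))"
```

```text
t 12.92 lane -0.0686 -0.0012 tipz 0.0287 yaw err -0.0005 F lane -3.88 -0.3 -0.85 open 0.006 q [-0.06  0.91 -0.12  2.    0.4   0.25 -2.04]
```

View pics/t9.png

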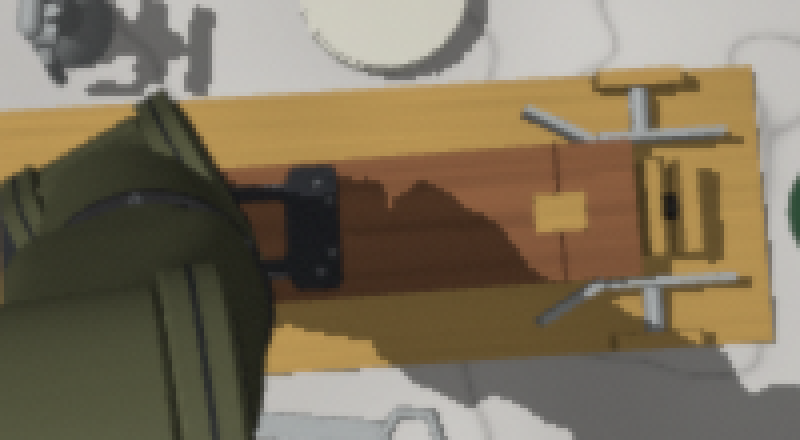

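The box is between the cheeks, with a few millimetres left to the stop. I'll take small steps and read the force each time.

Call:
carry_out(targets="0 0 1 0 0; 0 0 1 0 0; 0 0 1 0 0; 0 0 1 0 0; 0 0 1 0 0; 0 0 0 0 0")

```text
clock: 13.47
tool_pos: [0.5249, 0.0207, 0.1947]
eef_rot: [-0.707, -0.021, 0.707, -0.021]
contact_force: [-0.0, 2.0, -0.7]
opening: 0.002
```

```bash
python3 -c "from h import *; st()"
```

```text
t 13.47 lane -0.0634 -0.0012 tipz 0.0287 yaw err -0.0009 F lane -1.99 0.09 -0.66 open 0.002 q [-0.05  0.91 -0.13  2.    0.41  0.25 -2.04]
```

Call:
carry_out(targets="0 0 1 0 0; 0 0 1 0 0; 0 0 1 0 0; 0 0 0 0 0")

```text
clock: 13.8
tool_pos: [0.5251, 0.0177, 0.1947]
eef_rot: [0.707, 0.021, -0.707, 0.021]
contact_force: [-1.1, 3.0, -0.3]
opening: 0.003
```

```bash
python3 -c "from h import *; st()"
```

```text
t 13.8 lane -0.0604 -0.0012 tipz 0.0287 yaw err -0.0008 F lane -3.04 -0.94 -0.3 open 0.003 q [-0.05  0.91 -0.13  2.    0.41  0.25 -2.03]
```

Call:
carry_out(targets="0 0 1 0 0; 0 0 1 0 0; 0 0 1 0 0; 0 0 0 0 0")

```text
clock: 14.13
tool_pos: [0.5255, 0.016, 0.1947]
eef_rot: [0.707, 0.022, -0.706, 0.021]
contact_force: [0.5, 4.2, -0.6]
opening: 0.009
```

```bash
python3 -c "from h import *; st()"
```

```text
t 14.13 lane -0.0586 -0.0009 tipz 0.0287 yaw err 0.0005 F lane -4.15 0.74 -0.56 open 0.009 q [-0.04  0.91 -0.13  2.    0.41  0.25 -2.03]
```

Call:
carry_out(targets="0 0 1 0 0; 0 0 1 0 0; 0 0 0 0 0")

```text
clock: 14.38
tool_pos: [0.5259, 0.0152, 0.1948]
eef_rot: [0.707, 0.023, -0.706, 0.021]
contact_force: [0.0, 8.1, -0.4]
opening: 0.004
```

```bash
python3 -c "from h import *; st()"
```

```text
t 14.38 lane -0.0578 -0.0007 tipz 0.0288 yaw err 0.0019 F lane -8.11 0.51 -0.44 open 0.004 q [-0.04  0.91 -0.13  2.    0.41  0.25 -2.03]
```

Call:
carry_out(targets="0 0 1 0 0; 0 0 1 0 0; 0 0 0 0 0; 0 0 0 0 0; 0 0 0 0 0")

```text
clock: 14.8
tool_pos: [0.5262, 0.0144, 0.1949]
eef_rot: [0.708, 0.024, -0.706, 0.021]
contact_force: [-0.1, 11.2, 0.1]
opening: 0.006
```

```bash
python3 -c "from h import *; st()"
```

```text
t 14.8 lane -0.057 -0.0003 tipz 0.0289 yaw err 0.0034 F lane -11.23 0.54 0.08 open 0.006 q [-0.03  0.91 -0.13  2.    0.41  0.25 -2.02]
```

Call:
carry_out(targets="0 0 1 0 0; 0 0 0 0 0; 0 0 0 0 0; 0 0 0 0 0; 0 0 0 0 0; 0 0 0 0 0")

```text
clock: 15.3
tool_pos: [0.5264, 0.014, 0.195]
eef_rot: [0.708, 0.025, -0.705, 0.02]
contact_force: [1.2, 10.7, 0.7]
opening: 0.006
```

```bash
python3 -c "from h import *; st()"
```

```text
t 15.3 lane -0.0566 -0.0002 tipz 0.029 yaw err 0.004 F lane -10.64 1.81 0.72 open 0.006 q [-0.03  0.91 -0.13  2.    0.41  0.25 -2.02]
```

Call:
carry_out(targets="0 0 1 0 0; 0 0 0 0 0; 0 0 0 0 0; 0 0 0 0 0; 0 0 0 0 0")

```text
clock: 15.72
tool_pos: [0.5265, 0.0136, 0.195]
eef_rot: [0.708, 0.026, -0.705, 0.02]
contact_force: [0.3, 12.7, 0.0]
opening: 0.004
```

```bash
python3 -c "from h import *; st()"
```

```text
t 15.72 lane -0.0562 -0.0001 tipz 0.029 yaw err 0.0047 F lane -12.71 1.07 0.02 open 0.004 q [-0.03  0.91 -0.14  2.    0.41  0.25 -2.02]
```

About 13 N in total, so roughly 9–10 N on the stop after cheek drag. I'll back off slowly along the lane, rise, and check.

Call:
carry_out(targets="0 0 -1 0 0; 0 0 -2 0 0; 0 0 -2 0 0; 0 0 -3 0 0; 0 0 -5 0 0; 0 0 -10 0 0; 0 0 -15 0 0; 0 0 -15 0 0; 0 0 -20 0 0; 0 0 -25 0 0; 0 -5 -30 0 0; 0 -15 -30 0 0; 0 -30 -10 0 0; 0 -30 0 0 0; 0 -30 0 0 0; 0 -30 0 0 0; 0 0 0 0 0; 0 0 0 0 0; 0 0 0 0 0")

```text
clock: 17.3
tool_pos: [0.5152, 0.1765, 0.3342]
eef_rot: [-0.706, -0.021, 0.707, -0.021]
contact_force: [-0.6, -0.3, -0.4]
opening: 0.002
```

Run:
```python
from h import *
st()
p,d=eyes.snapshot('top');cv2.imwrite('pics/t10.png',p[190:320,180:480].repeat(2,0).repeat(2,1)); W=cloud('top',d)
L=np.stack([(W[...,:2]-C)@EX,(W[...,:2]-C)@EY,W[...,2]],-1)
b=(L[...,2]>.064)&(L[...,2]<.085)&(abs(L[...,1])<.08)&(L[...,0]<.24)&(L[...,0]>-.1)
c=max(cv2.findContours(b.astype(np.uint8),0,2)[0],key=cv2.contourArea)
P=np.array([onz('top',q[0],.072)[:2] for q in c]); l=np.stack([(P-C)@EX,(P-C)@EY],1).astype(np.float32)
print(l.min(0),l.max(0),cv2.minAreaRect(l),np.median(L[...,2][b]))
p,d=eyes.snapshot('side');cv2.imwrite('pics/s10.png',p)
```

```text
t 17.3 lane -0.2195 -0.0016 tipz 0.1682 yaw err -0.0009 F lane 0.26 -0.57 -0.39 open 0.002 q [-0.29  0.69 -0.21  1.88  0.23  0.6  -2.16]
[-0.0412054  -0.04093209] [0.2091596  0.04130245] ((0.08386169373989105, 5.843117833137512e-05), (0.2498597502708435, 0.08008810877799988), 0.7133406400680542) 0.07145804367517332
```

View pics/t10.png

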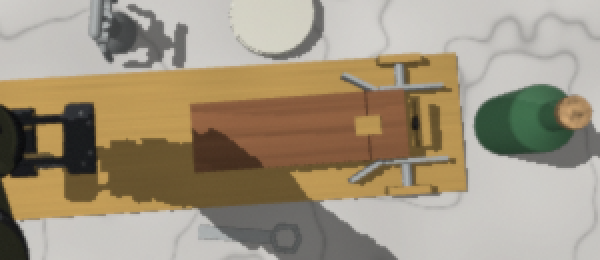

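View pics/s10.png

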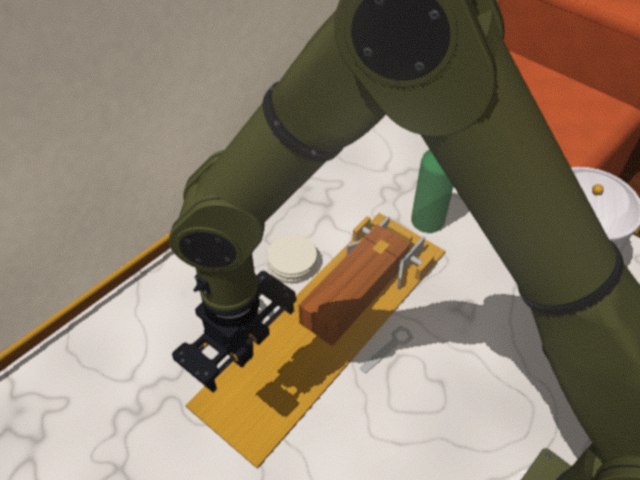

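The box lies between the cheeks with its top face on the stop. Its yaw is about 0.7°, the gripper is clear, and the other objects are in place. I'm handing in.

```bash
python3 -c "from h import *; print(r.finish_job())"
```

```text
the job is handed in; nothing more can be done
None
```

I pushed the box over with the closed fingers at about 215 mm above the plate, and it fell flat along the lane. Then I pushed it slowly from behind, between the cheeks and onto the end stop. I backed the arm off and handed the job in at about 17.5 s.

**Forces:** the highest reading was about 8.6 N at the flares and 12.7 N against the stop. With 2 to 5 N of cheek drag, that leaves roughly 8 to 10 N on the stop itself. Only the total at the wrist was measured. Force was read only between moves.

**Last checks:**
- **Box position:** it lies flat with its upper face at 71 mm. It is about 0.7° (0.012 rad) off the lane and centred within 1 mm, with its top face at lane x = 0.209 m.
- **End stop:** I had measured the stop face at about 0.208 m, and the pictures show the box against it. The camera calibration is only good to about 2 mm, so I could not confirm the 2.5 mm gap limit more finely than that.
- **Other objects:** the bottle, corkscrew, coasters and opener look unmoved by eye in the pictures. The corkscrew is hidden by the arm in the last side view, but the top view shows it.
- **Robot:** the gripper was clear of everything.

No check failed or disagreed, and no verdict was reported at hand-in.

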